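# Take the dust cover off its drying peg and seat it over the sample

### The arm

A 7-joint arm with a two-finger parallel gripper is mounted at the origin on a cart in front of the work surface, level with it; the furniture and walls round the work are solid. World frame = base frame: x ahead of the robot, y to its left, z up, the work surface at z = 0. Lengths are in m, angles in rad, forces in N, time in s.
With the tool pointing down it reaches from about 0.35 to 0.9 m from the base axis. Payload 7.2 kg.
Tool frame: the origin (TCP) lies between the finger pads; the fingertips stand 14 mm ahead of it and the grasp point (between the pads) lies 5 mm behind it; z points along the fingers, y is the line along which they close (so a half turn about z gives the same grasp; the last joint's range is limited). The gripper opens to 88 mm and grips with 3 to 60 N. Pads are 20 mm wide; open, the fingers measure 115 mm over their backs; the gripper's body (75 mm by 178 mm) begins 61 mm behind the grasp point.
Start: joints at [-1.347, 0.411, -0.013, 1.596, 0.006, 1.134, -0.082], TCP at [0.18, 0.599, 0.237] pointing down, gripper open.
Joint ranges: [-2.95, 2.95], [-0.29, 1.99], [-1.47, 1.44], [0.14, 2.54], [-1.03, 4.17], [0.13, 1.85], [-2.86, 2.86]. Speed limits (rad/s): [2.39, 2.39, 3.01, 3.01, 3.14, 3.14, 3.14].

### API

Orientations are given as a unit quaternion [x, y, z, w].
In Python, from cell import bot gives the robot as it stands. Calls block until the motion is done:
- bot.movep(position, orientation): joint-space move of the TCP to a pose.
- bot.movel(position, rot=None, max_speed=0.15): straight line of the TCP; rot=None keeps the orientation; max_speed is the mean speed in m/s.
- bot.movej(angles): joint-space move.
- bot.grip(opening): finger opening in m; the grip force is fixed at half the most; returns when the fingers have stopped.
- bot.wait(seconds).
- bot.ik(position, orientation): joint angles nearest the present ones, or None.
- bot.observe(): the state.
- bot.read_camera(name): name is "side" or "top" or "wrist"; returns the picture (384x512x3 uint8, red, green, blue); there is no depth.
- bot.calibration(name): a dict with "mtx" (3x3 intrinsics, pixels), "distortion" ([k1, k2, p1, p2, k3] as OpenCV has them; the pictures are not rectified), "pose" (4x4, takes a point from camera to world coordinates). Camera axes: x right, y down, z forward; pixel columns grow to the right and rows downward; lengths in m; the calibration is good to about 2 mm. A picture is of the moment at which its call begins: read the wrist's pose just before it. calibration takes no time and is no camera call; for the wrist camera it gives the pose at the moment of the call.
A pose or a line that the arm cannot do raises bot.MotionError and nothing moves.
- bot.close_job(): hands the job in; it is judged then, once.
The state is a dict: "time_s": time; "joints": joint angles; "dq": joint speeds; "effort": joint torques, N m; "ee_pos": TCP position; "ee_rot": TCP orientation; "contact_force": force on the tool from outside, world axes, zero at the start; "moment": the same for the moment, N m; "opening": finger opening in m; "finger_force": force on a finger pad.
Only numpy, scipy, OpenCV 4.12 (cv2) and the standard library are available. Lean on these libraries where they do the work, as an engineer would, in place of code of your own. Each camera call takes 0.05 s, during which the arm holds its last target. There are 200 camera calls.

### The job

Two white vessels hang mouth-down on the sloping pegs of the drying stand. Lift the shorter one, the dust cover, up and off its peg, carry it to the sample stand and set it gently, mouth down, over the sample so that it sits flat round the raised disc of the table; let go of it only once it rests there. Leave the taller vessel hanging and the vial, the grease tub and the beaker where they stand.

Things in the scene. Friction and masses are not known exactly. Their poses are not given: they have to be found in the camera images.
- cover: White plastic cup, 80 mm tall, 56 mm outside (60 at the mouth's 6 mm rim), 50 mm inside, end 4 mm thick, 70-130 g. Origin: centre of the closed end's outer face; z points out of the closed end along the axis (mouth 80 mm along -z). Starts hung on either peg, the peg inside it, its axis parallel to the peg, its wall lying on the peg's upper side; free after 80 mm along its own z.
- tall_beaker: White plastic vessel like the cover but 115 mm tall, hung on the other peg; origin and axes as the cover's. Not to be taken.
- drying_stand: Fixed. Origin: on the bench under its post. Base plate 150 x 200 x 12 mm, post 115 mm high, crossbar 230 mm along y at z = 115 mm. From the bar at y = +100 and -100 mm two pegs, 147 mm long to their tips (the last 75 mm a plug 30 mm in diameter), rise toward its -x (its front, toward the robot) at 0.50 rad from the vertical.
- sample_stand: Fixed. Origin: on the bench, on its upright axis. Round table, 92 mm, on a clamped post: its face is anywhere from 75 to 120 mm above the bench, not measured; it gives 8 mm, 1.5 N per mm. Centred on it: a raised disc 45 mm diameter, 8 mm high, bevelled 2 mm, and on that the sample, 20 mm diameter, 20 mm tall. Seated, the cover's rim lies on the table round the disc, 2.5 mm play all round.
- vial: Bystander: capped vial, 28 mm diameter, 59 mm tall, loose on the bench; origin centre of its underside.
- grease_tub: Bystander: tub 52 mm diameter, 42 mm tall, loose on the bench; origin centre of its underside.
- beaker: Bystander: clear beaker 54 mm diameter, 70 mm tall, loose on the bench; origin centre of its underside.
Things that resemble listed ones, but are neither listed nor needed, are in the scene too. What is shaped like the cover but green or purple is not meant. What is shaped like the sample_stand but brown or pink is not meant.

How it is judged:
On the way, in this order (a step that is already met when the one before it is completed fails the run):
1. The cover is off its peg and carried in the gripper, clear of the drying stand (distance of cover from where it was at the start of the episode above 0.085 m and contact force between cover and drying_stand below 0.05 N and contact force between the fingers and cover above 0.5 N), for 0.2 s.
2. The cover stands upright round the disc on the sample stand's table while still held (contact force between cover and sample_stand above 0.2 N and contact force between the fingers and cover above 0.5 N and angle between cover's own z axis and vertical below 0.1 rad and horizontal distance between cover and sample_stand below 0.008 m), for 0.15 s.
At the end, for the whole second after the job is handed in: The cover stands at rest, mouth down and upright within 0.05 rad, on the sample stand's table round the disc, its axis within 6 mm of the stand's; the taller vessel hangs where it hung and the vial, tub and beaker are within 40 mm of where they stood (horizontal distance between cover and sample_stand below 0.006 m and angle between cover's own z axis and vertical below 0.05 rad and contact force between cover and sample_stand above 0.2 N and linear speed of cover below 0.02 m/s and distance of each of vial, grease_tub, beaker, tall_beaker from where it was at the start of the episode below 0.04 m); the robot touches nothing.
It fails at once if The cover is pressed or banged on the sample stand with more than 20 N (contact force between cover and sample_stand above 20 N).
It fails at once if The small vial is moved by more than 40 mm (distance of vial from where it was at the start of the episode above 0.04 m).
It fails at once if The grease tub is moved by more than 40 mm (distance of grease_tub from where it was at the start of the episode above 0.04 m).
It fails at once if The beaker on the bench is moved by more than 40 mm (distance of beaker from where it was at the start of the episode above 0.04 m).
It fails at once if The taller vessel on the other peg is moved by more than 40 mm (distance of tall_beaker from where it was at the start of the episode above 0.04 m).
It also fails if it takes over 53 s, if anything falls off the work surface, if the arm or the gripper's body presses on something with over 40 N, if the wrist force passes 120 N, or if a joint passes its speed limit or range.

## Working session

There is one attempt and no reset: what is moved stays moved. The work goes in short steps, each a Python script; the robot and the scene stay as the last script left them, time stands still between calls to the robot, and variables do not carry over. Pictures are saved under pics/ and viewed, at most 10 in all, crops included, and the job is handed in when it is done.

```bash
mkdir -p pics; ls
python3 - <<'E'
from cell import bot
import cv2,numpy as np
ims=[]
for n in("side","top","wrist"):
    im=bot.read_camera(n)[:,:,::-1]; cv2.imwrite(f"pics/{n}0.png",im)
    c=bot.calibration(n); print(n,np.round(c["mtx"],1).tolist(),np.round(c["distortion"],3),np.round(c["pose"],3).tolist())
    ims.append(im)
cv2.imwrite("pics/st0.png",cv2.resize(np.vstack(ims[:2]),(800,1200))[:600])
cv2.imwrite("pics/s_big.png",cv2.resize(ims[0],(800,600)));cv2.imwrite("pics/t_big.png",cv2.resize(ims[1],(800,600)))
print(bot.observe())
E
```

```text
pics
side [[376.2, 0.0, 263.0], [0.0, 376.2, 190.0], [0.0, 0.0, 1.0]] [-0.099  0.     0.     0.     0.   ] [[0.938, -0.234, 0.254, 0.29], [-0.346, -0.643, 0.683, -0.617], [0.003, -0.729, -0.684, 0.821], [0.0, 0.0, 0.0, 1.0]]
top [[466.1, 0.0, 254.6], [0.0, 466.1, 193.1], [0.0, 0.0, 1.0]] [-0.127  0.     0.     0.     0.   ] [[-0.007, -0.998, 0.068, 0.485], [-1.0, 0.005, -0.017, 0.044], [0.016, -0.068, -0.998, 1.35], [0.0, 0.0, 0.0, 1.0]]
wrist [[273.2, 0.0, 251.3], [0.0, 273.2, 191.1], [0.0, 0.0, 1.0]] [-0.049  0.     0.     0.     0.   ] [[0.289, 0.922, 0.257, 0.109], [0.957, -0.278, -0.08, 0.62], [-0.002, 0.269, -0.963, 0.384], [0.0, 0.0, 0.0, 1.0]]
{'time_s': 0.15, 'joints': array([-1.34720789,  0.41170743, -0.01268066,  1.5968166 ,  0.00561248,
        1.13428852, -0.08219549]), 'dq': array([-0.00048   , -0.00017453,  0.00084898, -0.00363789,  0.00062192,
       -0.00072734, -0.00023196]), 'effort': array([ 1.91094470e-03, -5.88333321e+01,  6.42766133e-01, -2.91289186e+01,
       -5.37774875e-02,  1.59037462e-02,  8.63678520e-05]), 'ee_pos': array([0.17974093, 0.59823013, 0.23602227]), 'ee_rot': array([ 1.45374938e-01,  9.89376459e-01, -5.91279139e-04, -3.31870761e-05]), 'contact_force': array([0.89300208, 0.39687621, 0.15321613]), 'moment': array([-0.073876  ,  0.003087  , -0.04317336]), 'finger_force': 0.0, 'opening': 0.0875718147851751}
```

View pics/s_big.png

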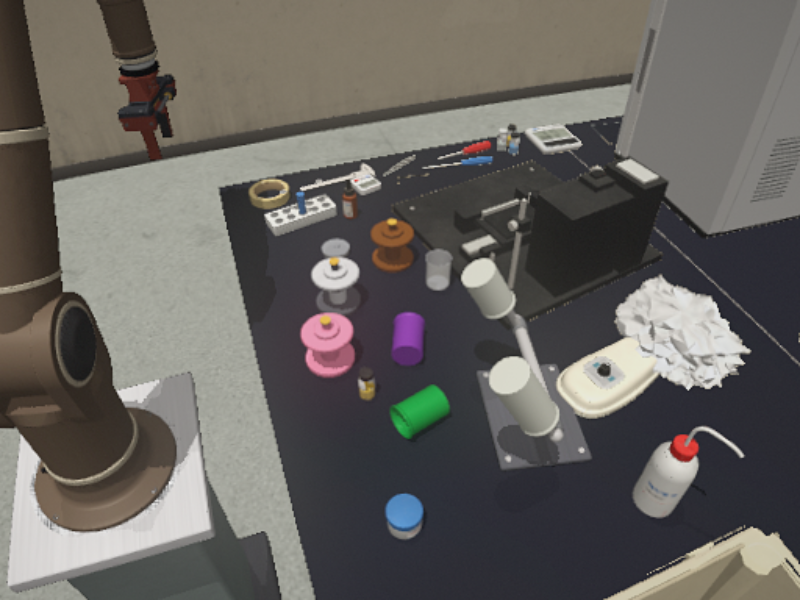

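View pics/t_big.png

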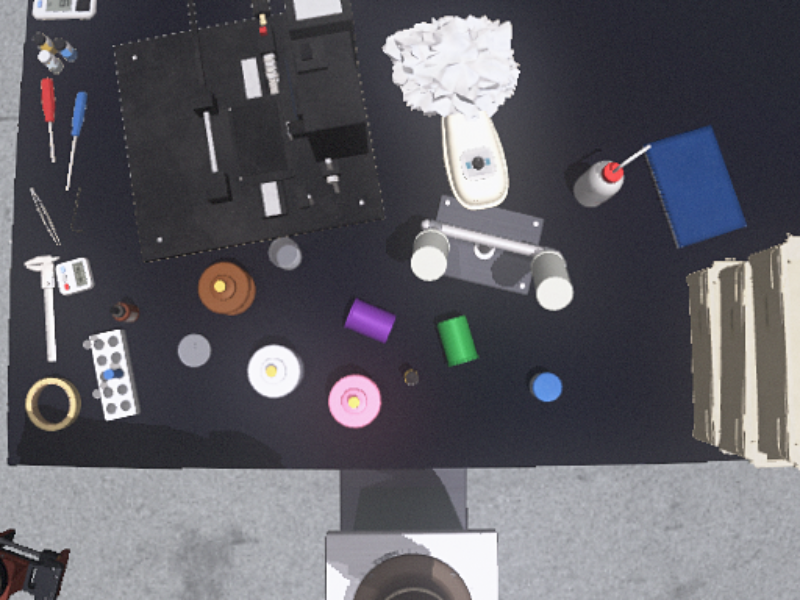

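Side view (800x600): white vessels at (488,290) on the far peg and (525,395) on the near one. The green (420,412) and purple (408,338) cups are decoys. The white sample stand is at (335,275), with brown (392,240) and pink (328,335) lookalikes. The far vessel looks shorter, so I'll confirm that with an enlarged crop and by triangulation.

```bash
cat > h.py <<'E'
import cv2,numpy as np
from cell import bot
def ray(n,px,c=None):
    c=c or bot.calibration(n)
    p=cv2.undistortPoints(np.array([[px]],float),c["mtx"],c["distortion"])[0,0]
    P=np.array(c["pose"]); d=P[:3,:3]@[p[0],p[1],1]; return P[:3,3],d/np.linalg.norm(d)
def tri(*rays):
    A=sum(np.eye(3)-np.outer(d,d) for o,d in rays); b=sum((np.eye(3)-np.outer(d,d))@o for o,d in rays)
    x=np.linalg.solve(A,b); return x,[round(1e3*float(np.linalg.norm(np.cross(x-o,d))),1) for o,d in rays]
def plane(n,px,z,c=None):
    o,d=ray(n,px,c); return o+d*(z-o[2])/d[2]
def proj(n,X,c=None):
    c=c or bot.calibration(n); T=np.linalg.inv(c["pose"])
    return cv2.projectPoints(np.atleast_2d(X).astype(float),cv2.Rodrigues(T[:3,:3])[0],T[:3,3],np.array(c["mtx"]),np.array(c["distortion"]))[0][:,0]
E
python3 - <<'E'
from h import *
s=cv2.imread("pics/side0.png");t=cv2.imread("pics/top0.png")
a=cv2.resize(s[155:305,290:390],(400,600),interpolation=cv2.INTER_CUBIC)
b=cv2.resize(t[120:210,255:375],(400,300),interpolation=cv2.INTER_CUBIC)
c=cv2.resize(t[210:270,145:225],(400,300),interpolation=cv2.INTER_CUBIC)
cv2.imwrite("pics/c1.png",np.hstack([a,np.vstack([b,c])]))
y={}
for n,im,box in(("side",s,(195,160,235,185)),("top",t,(160,215,195,255))):
    h=cv2.cvtColor(im,cv2.COLOR_BGR2HSV);m=((h[...,0]>15)&(h[...,0]<32)&(h[...,1]>120)&(h[...,2]>120)).astype(np.uint8)
    k=np.zeros_like(m);k[box[1]:box[3],box[0]:box[2]]=1;q=np.argwhere(m*k)
    y[n]=q.mean(0)[::-1];print(n,len(q),y[n],q.min(0),q.max(0))
print(tri(ray("side",y["side"]),ray("top",y["top"])))
# white blobs in both
for n,im in(("side",s),("top",t)):
    h=cv2.cvtColor(im,cv2.COLOR_BGR2HSV);m=((h[...,1]<45)&(h[...,2]>130)).astype(np.uint8)
    N,l,st,ce=cv2.connectedComponentsWithStats(m)
    for i in range(1,N):
        if 60<st[i,4]<4000: print(n,st[i].tolist(),ce[i].round(1))
E
```

```text
side 21 [213.23809524 167.        ] [165 211] [169 216]
top 4 [173.5 237.5] [236 171] [239 176]
(array([0.45172637, 0.23982112, 0.10774143]), [1.0, 1.0])
side [396, 19, 26, 81, 263] [406.5  68.4]
side [395, 102, 27, 15, 197] [407.5 108.8]
side [192, 104, 52, 21, 340] [225.9 115.3]
side [454, 117, 18, 32, 125] [462.8 134.1]
side [169, 125, 46, 26, 532] [192. 137.]
side [463, 130, 36, 18, 142] [474.6 140.6]
side [296, 150, 21, 12, 124] [305.7 155.8]
side [199, 153, 31, 33, 634] [214.2 170.9]
side [273, 160, 15, 26, 258] [280.2 174. ]
side [295, 165, 35, 39, 717] [313.1 182.5]
side [309, 201, 49, 78, 1485] [335.9 245.9]
side [439, 273, 37, 20, 123] [457.6 280.3]
side [407, 283, 40, 48, 1050] [425.8 308.2]
side [390, 338, 122, 46, 1095] [466.  357.1]
top [21, 0, 41, 13, 391] [38.9  6.2]
top [188, 0, 31, 13, 325] [201.9   5. ]
top [24, 32, 14, 14, 101] [30.3 37.6]
top [169, 34, 10, 26, 162] [173.4  46.1]
top [154, 37, 14, 26, 244] [160.5  49.7]
top [130, 72, 9, 38, 127] [134.3  90.7]
top [31, 78, 4, 26, 61] [32.6 91.2]
top [42, 87, 7, 35, 73] [ 45.  103.9]
top [377, 103, 22, 25, 265] [385.6 116.1]
top [167, 116, 13, 23, 214] [173.  126.9]
top [177, 157, 16, 15, 189] [184.2 164.1]
top [16, 163, 22, 69, 523] [ 29.7 190.3]
top [35, 165, 25, 24, 398] [ 46.8 176.4]
top [53, 211, 35, 58, 988] [ 71.3 239.6]
top [114, 214, 21, 21, 340] [123.8 223.9]
top [158, 221, 35, 34, 886] [175.2 237.3]
top [277, 300, 20, 12, 141] [289.3 304.8]
top [287, 312, 11, 27, 130] [293.3 322.2]
top [6, 378, 16, 6, 69] [ 13.6 381.1]
```

View pics/c1.png

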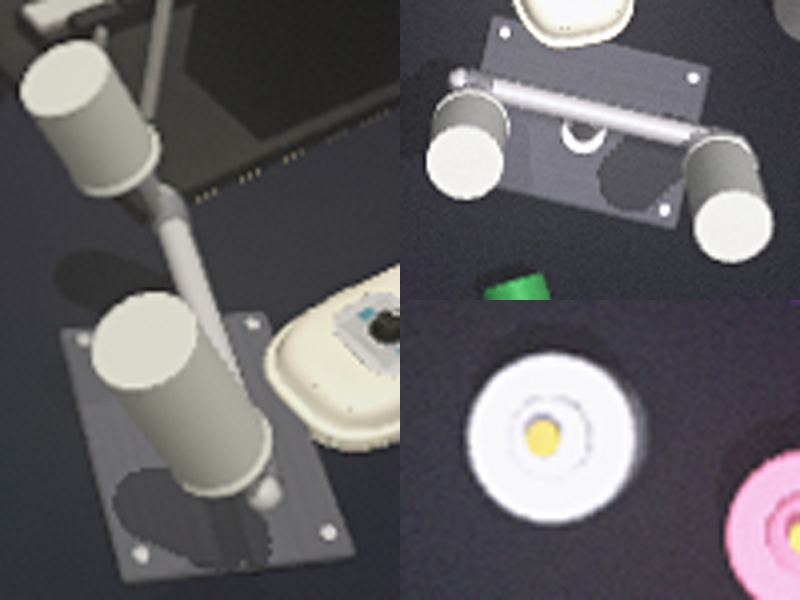

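The crop confirms it: the far vessel (side px ~(306,175), top px ~(274,168)) is clearly the shorter one, so it's the cover. The near one (side ~(326,240), top ~(355,188)) is the tall beaker. The white stand with the yellow sample is at top px (174,237). Next I'll fit the end faces and triangulate.

Run:
```python
from h import *
s=cv2.imread("pics/side0.png",0);t=cv2.imread("pics/top0.png",0)
def face(im,c,r):
    x,y=map(int,c);R=im[y-r:y+r,x-r:x+r];R=cv2.resize(R,None,fx=4,fy=4,interpolation=cv2.INTER_CUBIC)
    lev=np.median(im[y-2:y+3,x-2:x+3]);m=(R>lev-14).astype(np.uint8)
    N,l,st,ce=cv2.connectedComponentsWithStats(m);i=l[2*R.shape[0]//4,2*R.shape[1]//4]
    q=(l==i).astype(np.uint8);q=cv2.morphologyEx(q,cv2.MORPH_OPEN,np.ones((13,13)))
    k=max(cv2.findContours(q,0,1)[0],key=cv2.contourArea);e=cv2.fitEllipse(cv2.convexHull(k))
    return (np.array(e[0])-1.5)/4+[x-r,y-r],np.array(e[1])/4,lev
F={}
for n,a,b in(("cover",(306,175),(274,168)),("tall",(326,240),(355,188))):
    fa=face(s,a,17);fb=face(t,b,17);F[n],res=tri(ray("side",fa[0]),ray("top",fb[0]));print(n,fa,fb,F[n],res)
v=F["cover"]-F["tall"];print(np.linalg.norm(v),"yaw",np.arctan2(-v[0],v[1]))
# base plate corners from top
m=[plane("top",(255+(x-400)/3.333,120+y/3.333),0.012) for x,y in((505,33),(693,77),(665,210))];print(np.round(m,3))
print("yaw plate",np.arctan2(-(m[0]-m[1])[0],(m[0]-m[1])[1]))
# sample stand candidates by table ellipse
k=[plane("top",(175.2,237.3),z) for z in(.08,.09)];print(k)
for n,px in(("pink",(227,257)),("brown",(141,183)),("tub",(349,248)),("vial",(263,241)),("clear1",(182,162)),("clear2",(124,224))):print(n,plane("top",px,.06)[:2].round(3))
```

```text
cover (array([305.80400085, 174.29506302]), array([15.04119682, 22.6485405 ]), np.float64(213.0)) (array([273.97535515, 168.15057945]), array([20.79581833, 22.50631142]), np.float64(240.0)) [ 0.61986161 -0.02136368  0.24128601] [0.7, 0.7]
tall (array([325.77143288, 239.7624588 ]), array([21.70084572, 27.35099792]), np.float64(215.0)) (array([354.62726974, 187.29297256]), array([20.30025482, 22.36966324]), np.float64(240.0)) [ 0.57301086 -0.21568841  0.24151462] [0.6, 0.6]
0.19989284105336716 yaw -0.23658021722271205
[[ 0.761 -0.073  0.012]
 [ 0.722 -0.238  0.012]
 [ 0.605 -0.211  0.012]]
yaw plate -0.23206301649630967
[array([0.45254093, 0.23929321, 0.08      ]), array([0.45279599, 0.23775451, 0.09      ])]
pink [0.397 0.099]
brown [0.603 0.339]
tub [ 0.419 -0.239]
vial [ 0.441 -0.   ]
clear1 [0.661 0.224]
clear2 [0.489 0.386]
```

```bash
cat >> h.py <<'E'
from scipy.spatial.transform import Rotation as Rn
yaw=-0.236; F=np.array([.6199,-.0214,.2413])
d=Rn.from_euler("z",yaw).apply([-np.sin(.5),0,np.cos(.5)])
def rot(z,y):
    z=z/np.linalg.norm(z);y=y-z*(y@z);y/=np.linalg.norm(y);return Rn.from_matrix(np.c_[np.cross(y,z),y,z]).as_quat()
ys=np.array([-np.sin(yaw),np.cos(yaw),0]); down=np.array([0,0,-1.])
def yv(a): return np.array([np.cos(a),np.sin(a),0])
E
python3 - <<'E'
from h import *
for s in(1,-1):
    q=rot(-d,s*ys)
    for k in(-.033,.06,.1): j=bot.ik(F+k*d,q);print(s,k,None if j is None else np.round(j,2))
for a in np.arange(-180,180,30):
    j=bot.ik([.4525,.239,.35],rot(down,yv(np.radians(a))));print(a,None if j is None else np.round(j,2))
E
```

```text
1 -0.033 [-0.6   0.25  0.55  2.06  0.06  0.4   1.19]
1 0.06 [-0.86  0.04  0.73  2.05  0.26  0.61  1.02]
1 0.1 [-0.92 -0.06  0.72  2.03  0.36  0.72  0.92]
-1 -0.033 [-0.62  0.25  0.58  2.06  0.04  0.4  -1.93]
-1 0.06 [-0.54  0.05  0.39  2.04  0.29  0.61 -2.16]
-1 0.1 [-0.5  -0.02  0.31  2.01  0.32  0.71 -2.19]
-180 [-0.58  0.14 -0.    1.7   0.    1.31  2.56]
-150 [ 0.38  0.35 -1.23  1.64  0.34  1.38  2.77]
-120 [-1.61  0.26  1.28  1.75 -0.26  1.33 -2.37]
-90 [-1.12  0.13  0.62  1.73 -0.08  1.3  -2.06]
-60 [-1.08  0.13  0.57  1.73 -0.07  1.3  -1.54]
-30 [-1.01  0.13  0.49  1.72 -0.06  1.3  -1.03]
0 [-0.98  0.13  0.45  1.72 -0.06  1.3  -0.51]
30 [-0.9   0.13  0.36  1.72 -0.05  1.3  -0.  ]
60 [-0.82  0.13  0.27  1.71 -0.04  1.31  0.51]
90 [-0.75  0.13  0.19  1.71 -0.03  1.31  1.02]
120 [-0.69  0.13  0.13  1.7  -0.02  1.31  1.53]
150 [-0.64  0.13  0.07  1.7  -0.01  1.31  2.05]
```

Run:
```python
from h import *
bot.movep([.43,.239,.36],rot(down,yv(np.pi/2)));bot.wait(.3)
c=bot.calibration("wrist");w=bot.read_camera("wrist")[:,:,::-1].copy();cv2.imwrite("pics/w1.png",w)
o=bot.observe();print(o["time_s"],o["ee_pos"],np.round(c["pose"],3).tolist())
import pickle;pickle.dump(c,open("w1.pkl","wb"))
print(proj("wrist",[[.4525,.239,.08],[.4525,.239,.11]],c))
cv2.imwrite("pics/w1b.png",cv2.resize(w,(800,600)))
```

```text
2.1667 [0.42987612 0.23933735 0.35980295] [[0.001, 0.963, 0.268, 0.356], [1.0, -0.0, -0.002, 0.24], [-0.001, 0.268, -0.963, 0.508], [0.0, 0.0, 0.0, 1.0]]
[[251.24895499 177.15786714]
 [251.2158967  181.54520448]]
```

View pics/w1b.png

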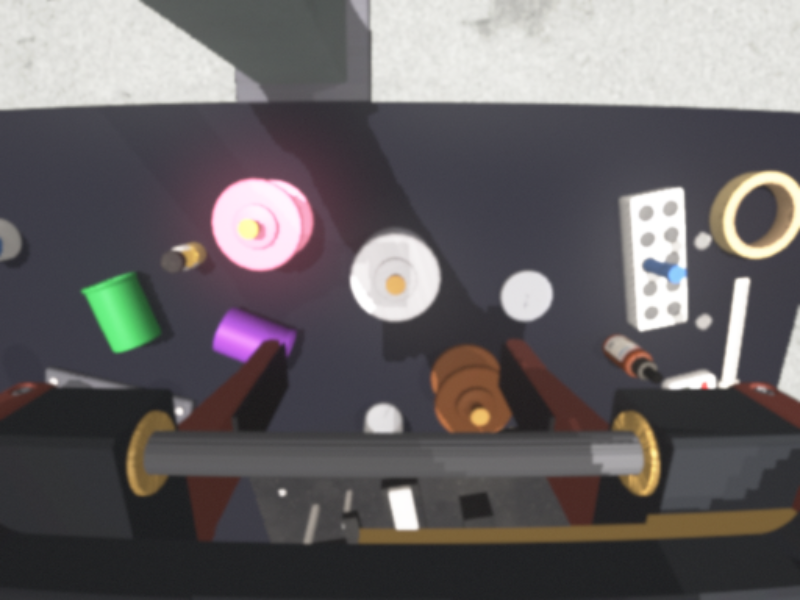

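The wrist view shows the white stand's table centred near (395,277), with the sample at (396,285), and nothing in the way. I'll fit the table ellipses and combine the views.

Run:
```python
from h import *
import pickle;c=pickle.load(open("w1.pkl","rb"))
t=cv2.imread("pics/top0.png");w=cv2.imread("pics/w1.png")
E={}
for n,im,p,r in(("top",t,(175,237),24),("wrist",w,(253,177),34)):
    x,y=p;R=cv2.resize(im[y-r:y+r,x-r:x+r],None,fx=4,fy=4,interpolation=cv2.INTER_CUBIC)
    h=cv2.cvtColor(R,cv2.COLOR_BGR2HSV)
    m=(R.min(2)>110).astype(np.uint8);m|=((h[...,0]>10)&(h[...,0]<35)&(h[...,1]>100)&(h[...,2]>110)).astype(np.uint8)
    m=cv2.morphologyEx(m,cv2.MORPH_OPEN,np.ones((9,9)))
    k=max(cv2.findContours(m,0,1)[0],key=cv2.contourArea);e=cv2.fitEllipse(cv2.convexHull(k))
    ym=((h[...,0]>10)&(h[...,0]<35)&(h[...,1]>90)&(h[...,2]>110));q=np.argwhere(ym).mean(0)[::-1]
    E[n]=(np.array(e[0])-1.5)/4+[x-r,y-r];yy=(q-1.5)/4+[x-r,y-r];E[n+"y"]=yy;print(n,E[n],np.array(e[1])/4,yy,ym.sum()/16)
print("table",tri(ray("top",E["top"]),ray("wrist",E["wrist"],c)))
print("sample",tri(ray("top",E["topy"]),ray("wrist",E["wristy"],c),ray("side",(213.2,167))))
for z in(.08,.09):print(plane("top",E["top"],z),plane("wrist",E["wrist"],z,c),"smp",plane("top",E["topy"],z+.025),plane("wrist",E["wristy"],z+.025,c))
```

```text
top [175.21930313 237.16590118] [34.18514633 35.15178299] [173.25595238 237.13541667] 31.5
wrist [252.47626877 176.86516953] [58.13338089 59.08716583] [252.7295165  181.86008975] 107.9375
table (array([0.4530199 , 0.24055608, 0.07429368]), [0.5, 0.5])
sample (array([0.45272145, 0.24095095, 0.1069911 ]), [1.1, 1.0, 1.9])
[0.45290489 0.23924078 0.08      ] [0.45201991 0.24096862 0.08      ] smp [0.4536312  0.24065716 0.105     ] [0.45419798 0.24128712 0.105     ]
[0.45315709 0.23770249 0.09      ] [0.44978788 0.24094058 0.09      ] smp [0.45388263 0.23907661 0.115     ] [0.45177352 0.24124945 0.115     ]
```

Run:
```python
from h import *
q=rot(-d,ys)
bot.movep(F+.08*d,q)
bot.movel(F-.033*d,max_speed=.08);bot.wait(.2)
o=bot.observe();print(o["time_s"],o["ee_pos"],F-.033*d,o["contact_force"])
s=bot.read_camera("side")[:,:,::-1]
bot.grip(0.04);o=bot.observe();print(o["time_s"],o["opening"],o["finger_force"],o["contact_force"])
w=bot.read_camera("wrist")[:,:,::-1]
cv2.imwrite("pics/g1.png",np.hstack([cv2.resize(s[110:290,240:400],(400,450)),cv2.resize(w,(400,450))]))
```

```text
5.0667 [ 0.63532668 -0.02498075  0.21272282] [ 0.6352825  -0.0250992   0.21233978] [0.36584405 0.09166746 0.02400527]
5.6917 0.058225825976650845 29.93692997843027 [ 0.5324642  -0.11149584  0.19344077]
```

View pics/g1.png

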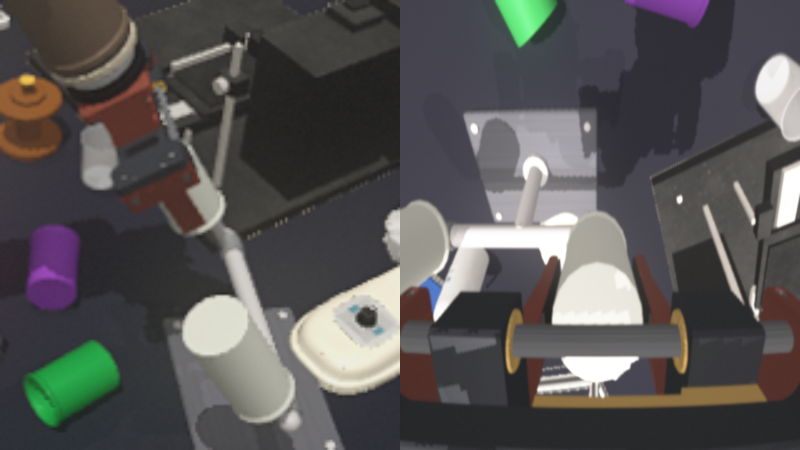

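The cover is held by the lower body at 30 N, and both vessels are in place. Next I lift along the axis and carry.

Run:
```python
from h import *
bot.movel(F+.075*d,max_speed=.08);bot.wait(.3)
o=bot.observe();print(o["time_s"],o["ee_pos"],o["opening"],o["finger_force"],o["contact_force"])
bot.movep([.453,.2406,.26],rot(down,yv(np.radians(100))));bot.wait(.3)
o=bot.observe();print(o["time_s"],o["ee_pos"],o["ee_rot"],o["opening"],o["finger_force"],o["contact_force"],o["moment"])
s=bot.read_camera("side")[:,:,::-1];t=bot.read_camera("top")[:,:,::-1];w=bot.read_camera("wrist")[:,:,::-1]
cv2.imwrite("pics/s2.png",s);cv2.imwrite("pics/t2.png",t);cv2.imwrite("pics/w2.png",w)
cv2.imwrite("pics/g2.png",np.hstack([cv2.resize(s[20:200,130:290],(480,540),interpolation=cv2.INTER_CUBIC),cv2.resize(w[:,120:372],(320,540))]))
print(proj("side",[[.453,.2406,.213],[.453,.2406,.08]]))
```

```text
7.5417 [ 0.58492703 -0.01302756  0.30688543] 0.05816718957251487 29.924548845738173 [-0.35114521 -0.32953871 -0.2191174 ]
8.95 [0.45331455 0.23995761 0.26024676] [-8.64977850e-02  9.96251988e-01  1.06805011e-04  3.13875687e-04] 0.058930454750858445 29.92308145388961 [0.87417094 0.81395137 0.03970141] [ 0.02747635  0.02362774 -0.0115025 ]
[[210.76590247 137.60071801]
 [214.7156609  173.82144313]]
```

View pics/g2.png

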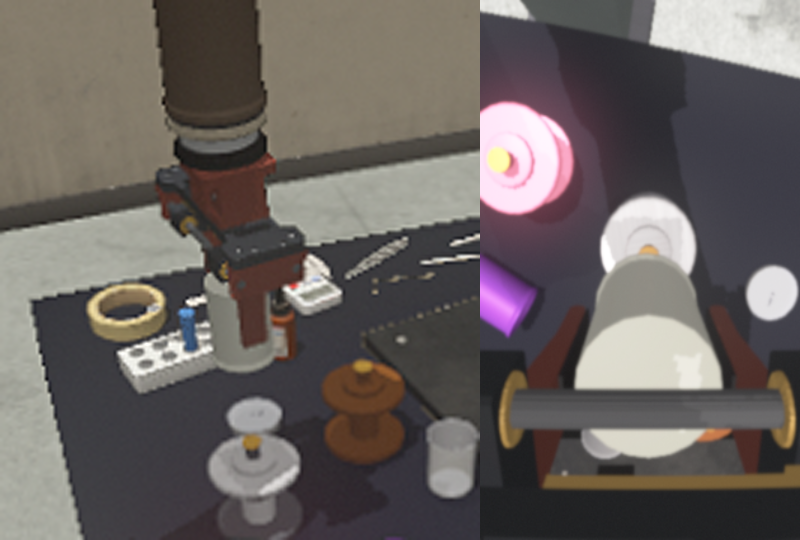

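The cover is held upright above the white stand: mouth at about side px (211,138), table at wrist crop (648,246). Now to measure its offset in the grip and refine the stand's position from this closer view.

Run:
```python
from h import *
w=cv2.imread("pics/w2.png");s=cv2.imread("pics/s2.png");g=cv2.cvtColor(w,cv2.COLOR_BGR2GRAY)
o=bot.observe()["ee_pos"]
# table: white mask, upper outline -> rays on z plane, circle fit
L=g[:,252]; print("col252",[int(v) for v in L[130:235:1]]); print("col252b",[int(v) for v in L[300:340]])
print("row290",[int(v) for v in g[262,185:205]],[int(v) for v in g[262,300:320]])
m=cv2.inRange(g,120,255);pts=[]
for x in range(218,289,3):
    c=np.where(g[120:175,x]>110)[0]
    if len(c):pts.append((x,120+c[0]-.5))
for z in(.075,.08,.085):
    P=np.array([plane("wrist",p,z) for p in pts]);
    from scipy.optimize import least_squares
    r=least_squares(lambda v:np.hypot(P[:,0]-v[0],P[:,1]-v[1])-.046,[.453,.24],loss="soft_l1",f_scale=.001)
    print(z,r.x,r.cost,np.abs(r.fun).max())
z=o[2]+.033
for p in((252,222.6),(252,325.7),(195,270),(310,270)):print(p,plane("wrist",p,z)-[o[0],o[1],0])
# side: row-wise extents of cover
sg=cv2.cvtColor(s,cv2.COLOR_BGR2GRAY)
for y in range(122,146,2):print(y,[int(v) for v in sg[y,194:226]])
```

```text
col252 [55, 55, 55, 56, 58, 62, 76, 91, 107, 136, 173, 207, 228, 236, 239, 239, 240, 240, 239, 239, 239, 239, 239, 236, 230, 223, 220, 220, 216, 204, 191, 194, 208, 216, 219, 221, 221, 221, 220, 218, 218, 219, 214, 191, 164, 168, 182, 188, 186, 179, 174, 180, 184, 176, 160, 147, 142, 141, 142, 142, 142, 142, 141, 140, 142, 142, 141, 141, 140, 141, 141, 141, 141, 141, 142, 141, 141, 141, 141, 141, 141, 141, 140, 141, 141, 140, 139, 142, 140, 140, 141, 142, 146, 166, 194, 213, 218, 219, 218, 219, 218, 218, 218, 218, 217]
col252b [95, 95, 93, 96, 116, 162, 200, 214, 216, 216, 215, 215, 216, 215, 215, 215, 215, 215, 214, 215, 215, 214, 215, 213, 202, 164, 114, 84, 77, 77, 77, 74, 76, 78, 78, 76, 77, 81, 90, 97]
row290 [32, 30, 29, 28, 31, 29, 29, 29, 31, 48, 105, 168, 204, 218, 219, 219, 219, 219, 218, 218] [214, 215, 215, 215, 214, 214, 213, 204, 178, 129, 76, 46, 39, 39, 38, 38, 39, 40, 40, 46]
0.075 [0.45235809 0.24128995] 1.153229513324858e-06 0.000664951778426591
0.08 [0.45208219 0.24121221] 1.211334161635313e-06 0.0006914250946810918
0.085 [0.4518021  0.24113197] 1.756759530872475e
[... 1351 characters left out ...]
129, 127, 113, 110, 133, 131, 128, 128, 125, 123, 118, 119, 130, 123, 120, 128, 126]
138 [220, 228, 184, 138, 135, 136, 135, 119, 115, 119, 121, 122, 123, 124, 127, 127, 128, 129, 128, 128, 128, 128, 125, 124, 122, 127, 137, 128, 119, 122, 119, 109]
140 [136, 148, 146, 134, 144, 141, 138, 130, 135, 128, 125, 121, 122, 125, 125, 126, 127, 128, 127, 126, 127, 130, 134, 139, 146, 138, 104, 57, 51, 52, 52, 51]
142 [141, 138, 136, 133, 131, 123, 121, 110, 84, 117, 131, 140, 146, 147, 146, 146, 147, 150, 150, 150, 148, 141, 132, 107, 71, 56, 57, 57, 60, 60, 60, 59]
144 [124, 115, 90, 79, 53, 55, 58, 60, 59, 59, 58, 59, 67, 65, 68, 78, 79, 77, 75, 61, 54, 57, 58, 58, 59, 59, 60, 59, 60, 59, 58, 58]
```

Run:
```python
from h import *
from scipy.optimize import least_squares
sg=cv2.cvtColor(cv2.imread("pics/s2.png"),cv2.COLOR_BGR2GRAY).astype(float);wg=cv2.cvtColor(cv2.imread("pics/w2.png"),cv2.COLOR_BGR2GRAY).astype(float)
o=bot.observe()["ee_pos"];print(o)
def fit(n,p,z,r0):
    P=np.array([plane(n,q,z) for q in p])
    r=least_squares(lambda v:np.hypot(P[:,0]-v[0],P[:,1]-v[1])-r0,o[:2],loss="soft_l1",f_scale=.001);return (1e3*(r.x-o[:2])).round(1),round(1e3*np.abs(r.fun).mean(),2)
p=[]
for x in range(203,219):
    y=146
    while sg[y,x]<100:y-=1
    p.append((x,y+(sg[y,x]-100)/(sg[y,x]-sg[y+1,x])))
for dz in(-.05,-.047,-.044):print("rim side",dz,fit("side",p,o[2]+dz,.03))
p=[]
for x in range(222,284,4):   # far/top edge of end face hidden side
    c=np.where((wg[205:235,x]<178)&(wg[206:236,x]>=178))[0]
    if len(c):p.append((x,205.5+c[0]))
for x in range(225,284,4):
    c=np.where((wg[310:335,x]>=140)&(wg[311:336,x]<140))[0]
    if len(c):p.append((x,310.5+c[0]))
for dz in(.030,.033,.036):print("end wrist",dz,len(p),fit("wrist",p,o[2]+dz,.028))
```

```text
[0.45311523 0.24036709 0.26011713]
rim side -0.05 (array([1. , 5.6]), np.float64(0.2))
rim side -0.047 (array([0.3, 1.5]), np.float64(0.2))
rim side -0.044 (array([-0.5, -2.5]), np.float64(0.2))
end wrist 0.03 31 (array([4.2, 1.1]), np.float64(0.93))
end wrist 0.033 31 (array([2.3, 0.5]), np.float64(0.28))
end wrist 0.036 31 (array([ 0.6, -0.4]), np.float64(0.61))
```

Run:
```python
from h import *
q=rot(down,yv(np.radians(100)));X=np.array([.4509,.2405])
bot.movel([*X,.15],rot=q,max_speed=.08);bot.wait(.3)
f0=np.mean([(bot.wait(.03),bot.observe()["contact_force"])[1] for _ in range(6)],0);print(f0,bot.observe()["ee_pos"])
z=.15
while z>.105:
    z-=.001;bot.movel([*X,z],max_speed=.02);bot.wait(.08)
    o=bot.observe();f=np.mean([o["contact_force"],(bot.wait(.03),bot.observe()["contact_force"])[1]],0)-f0
    print(round(z,4),o["ee_pos"].round(4)[2],f.round(1))
    if f[2]>3 or np.linalg.norm(f)>4:break
bot.wait(.3)
o=bot.observe();print(o["time_s"],o["ee_pos"],o["contact_force"]-f0,o["moment"])
s=bot.read_camera("side")[:,:,::-1];w=bot.read_camera("wrist")[:,:,::-1];cv2.imwrite("pics/s3.png",s);cv2.imwrite("pics/w3.png",w)
cv2.imwrite("pics/g3.png",np.hstack([cv2.resize(s[110:210,170:260],(480,540),interpolation=cv2.INTER_CUBIC),cv2.resize(w[:,120:372],(320,540))]))
```

```text
[-0.19859603  0.01956725 -0.97121451] [0.4509089  0.2405301  0.15002802]
0.149 0.1489 [ 0.1  0.5 -0.1]
0.148 0.148 [ 0.1 -0.  -0.4]
0.147 0.147 [ 0.3  0.2 -0. ]
0.146 0.146 [0.3 0.6 0.5]
0.145 0.145 [ 0.7 -0.2 -0.3]
0.144 0.144 [ 0.2 -0.7 -0.2]
0.143 0.143 [ 0.3  1.  -0.2]
0.142 0.142 [ 0.5 -0.5  0. ]
0.141 0.141 [ 0.5  0.3 -0.3]
0.14 0.14 [ 0.7 -0.6 -0. ]
0.139 0.139 [ 0.6 -0.4 -0.4]
0.138 0.138 [-0.1 -0.3  0.1]
0.137 0.137 [ 0.4 -0.2  0.3]
0.136 0.136 [ 0.1 -0.  -0.1]
0.135 0.135 [0.4 0.4 0.6]
0.134 0.134 [0.4 0.  0.4]
0.133 0.133 [-0.1  0.2 -0. ]
0.132 0.132 [0.4 0.3 0.2]
0.131 0.131 [-0.2  0.9  0.1]
0.13 0.13 [-0.2 -0.6 -0.3]
0.129 0.129 [ 0.3 -0.2 -0.3]
0.128 0.128 [ 0.6  0.1 -0. ]
0.127 0.1271 [0.1 0.1 0.6]
0.126 0.1261 [0.  0.4 2. ]
0.125 0.1251 [0.5 0.4 3.7]
20.5917 [0.45098704 0.24053758 0.12504823] [ 0.09461204 -0.40859639  2.65601523] [ 0.18456659 -0.01110557  0.00216202]
```

View pics/g3.png

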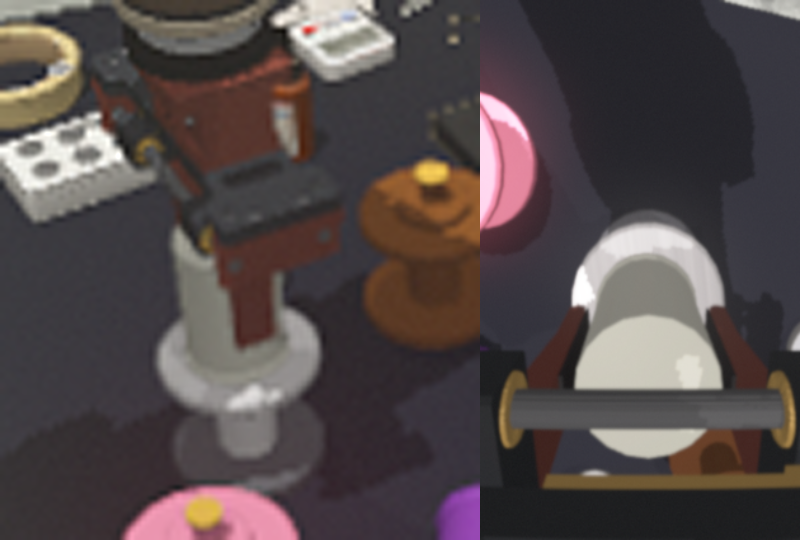

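Contact began at mouth height ≈0.0795. I'll check whether that is the table face or the disc's edge by fitting the table circle from this close view and averaging the moment.

Run:
```python
from h import *
from scipy.optimize import least_squares
w=cv2.imread("pics/w3.png");g=cv2.cvtColor(w,cv2.COLOR_BGR2GRAY).astype(float)
o=bot.observe()["ee_pos"]
print([int(v) for v in g[140:190,252]],[int(v) for v in g[205,180:210]],[int(v) for v in g[205,295:325]])
c=bot.calibration("wrist")
gx=cv2.GaussianBlur(g,(0,0),1)
# radial search from predicted table centre
ctr=np.array(proj("wrist",[[.4524,.241,.078]],c)[0]);p=[];ang=[]
for a in np.radians(np.arange(180,361,5)):
    X=[.4524,.241,.078];u=np.array([np.cos(a),np.sin(a)])
    rr=np.arange(45,85,.25);q=ctr+rr[:,None]*u
    v=cv2.remap(gx.astype(np.float32),q[:,0].astype(np.float32)[None],q[:,1].astype(np.float32)[None],1)[0]
    i=np.argmin(np.gradient(v));
    p.append(q[i]);ang.append((int(np.degrees(a)),rr[i],round(float(-np.gradient(v)[i]),1)))
print(ctr,ang)
for z in(.068,.071,.074,.077,.080):
    P=np.array([plane("wrist",k,z,c) for k in p])
    r=least_squares(lambda v:np.hypot(P[:,0]-v[0],P[:,1]-v[1])-.046,[.4524,.241],loss="soft_l1",f_scale=.0007)
    print(z,r.x.round(4),round(r.cost*1e6,2),(1e3*r.fun).round(1))
M=np.array([(bot.wait(.03),np.r_[bot.observe()["contact_force"],bot.observe()["moment"]])[1] for _ in range(10)]);print(M.mean(0).round(3),M.std(0).round(3))
```

```text
[47, 47, 47, 47, 46, 48, 47, 50, 57, 71, 82, 86, 87, 86, 85, 87, 92, 107, 135, 162, 180, 193, 212, 223, 226, 228, 227, 227, 227, 227, 227, 226, 226, 226, 226, 226, 226, 225, 221, 203, 176, 169, 168, 160, 145, 133, 130, 129, 129, 130] [57, 58, 58, 57, 60, 59, 59, 59, 60, 60, 59, 72, 119, 194, 238, 251, 254, 254, 255, 254, 254, 254, 255, 255, 255, 254, 254, 251, 232, 212] [194, 192, 193, 196, 198, 200, 198, 196, 195, 195, 193, 191, 190, 184, 170, 147, 115, 77, 52, 48, 47, 46, 50, 53, 59, 62, 63, 61, 61, 61]
[251.56577735 216.80808854] [(180, np.float64(60.0), 9.3), (185, np.float64(60.25), 13.7), (190, np.float64(60.0), 13.6), (195, np.float64(60.25), 14.1), (200, np.float64(60.75), 13.1), (205, np.float64(60.5), 13.6), (210, np.float64(59.5), 9.2), (215, np.float64(59.25), 7.9), (220, np.float64(59.5), 7.8), (225, np.float64(59.75), 7.7), (230, np.float64(59.25), 8.5), (235, np.float64(60.5), 5.9), (239, np.float64(58.75), 6.4), (245, np.float64(59.0), 7.0), (250, np.float64(58.75), 6.6), (255, np.float64(58.75), 6.7), (260, np.float64(59.25), 6.3), (265, np.float64(58.5), 6.3), (270,
[... 1034 characters left out ...]
[ 1.1  1.1  0.6  0.7  0.9  0.7 -0.1 -0.3 -0.1  0.1 -0.2  0.8 -0.4 -0.2
 -0.3 -0.2  0.2 -0.4 -0.4  0.5  0.1 -0.2 -0.5 -0.8 -0.1  0.5  0.2  0.3
  0.2 -0.   0.1  0.1  0.4  0.5  0.5  0.5  1.1]
0.077 [0.4534 0.2414] 1.72 [ 0.4  0.4  0.   0.2  0.5  0.3 -0.4 -0.5 -0.2  0.  -0.2  0.8 -0.4 -0.1
 -0.2 -0.1  0.3 -0.2 -0.2  0.6  0.2 -0.  -0.3 -0.6 -0.   0.6  0.2  0.3
  0.2 -0.1 -0.  -0.1  0.1  0.1 -0.  -0.1  0.5]
0.08 [0.4532 0.2414] 2.34 [-0.3 -0.2 -0.5 -0.3  0.1  0.  -0.6 -0.7 -0.3 -0.  -0.2  0.8 -0.3  0.
 -0.   0.1  0.5 -0.  -0.   0.8  0.4  0.1 -0.2 -0.5  0.1  0.6  0.2  0.2
  0.1 -0.3 -0.3 -0.4 -0.3 -0.4 -0.5 -0.7 -0.2]
[ 0.778  0.034  2.377  0.158 -0.077 -0.007] [0.482 0.469 0.471 0.022 0.03  0.019]
```

The table face fits best at z≈0.078, matching the mouth height (it would be about 0.070 if caught on the disc). The cover's axis is within about 1 mm of the stand's, so it is seated, and I release.

Run:
```python
from h import *
bot.grip(.086);bot.wait(.3);o=bot.observe();print(o["opening"],o["finger_force"])
p=o["ee_pos"];bot.movel([p[0],p[1],p[2]+.02],max_speed=.04);bot.movel([p[0],p[1],.3],max_speed=.12);bot.wait(.3)
c=bot.calibration("wrist");s=bot.read_camera("side")[:,:,::-1];w=bot.read_camera("wrist")[:,:,::-1];print(bot.observe()["time_s"])
print(proj("wrist",[[.4533,.2414,.1595]],c),proj("side",[[.4533,.2414,.1595],[.4533,.2414,.0795]]))
cv2.imwrite("pics/g4.png",np.hstack([cv2.resize(s[80:290,170:370],(480,540),interpolation=cv2.INTER_CUBIC),cv2.resize(w[:,120:372],(320,540))]))
```

```text
0.08602338293880989 0.0
24.4417
[[251.92135878 187.20578895]] [[212.45247001 152.69685916]
 [214.75778121 173.76240332]]
```

View pics/g4.png

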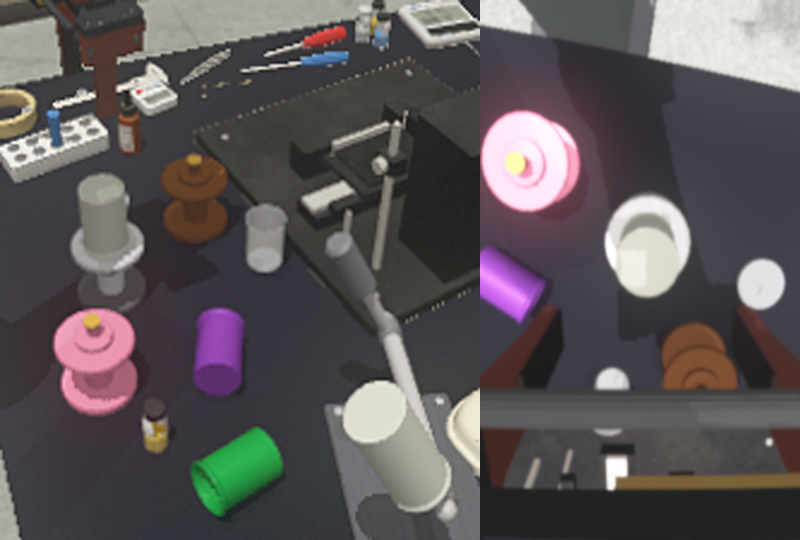

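The cover stands upright on the white stand. Its end face is at wrist px ≈(252,187), against (251.9,187.2) predicted for a perfect seat. The tall vessel and the bystanders are undisturbed.

```bash
python3 -c "
from cell import bot
print(bot.close_job())"
```

```text
the job is handed in; nothing more can be done
None
```

The job is handed in: the cover stands mouth-down over the sample, seated flat round the disc on the white stand, and the tall vessel, vial, tub and beaker were left alone; the hand-in call returned no verdict.

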